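Set out the pump repair kit

ROBOT

A 6-joint arm with a two-finger parallel gripper is mounted at the origin on the work surface. World frame = base frame: x ahead of the robot, y to its left, z up, the work surface at z = 0. Lengths are in mm, angles in rad, forces in N, time in s.
With the tool pointing down it reaches from about 350 to 775 mm from the base axis. Payload 7.3 kg.
Tool frame: the origin (TCP) lies midway between the tips of the shut fingers; the grasp point (between the pads) lies 19 mm behind it; z points along the fingers, x is the direction in which the jaws open and shut, and the axes are right-handed (so a half turn about z gives the same grasp; the last joint's range is limited). The gripper opens to 92 mm and grips with 3 to 60 N. Pads are 19 mm wide; open, the fingers measure 130 mm over their backs; the gripper's body (75 mm by 190 mm) begins 47 mm behind the grasp point.
Start: joints at [0.986, 0.342, 1.524, -0, 1.275, -0.146], TCP at [223.037, 475.289, 226.741] pointing down, gripper open.
Joint ranges: [-2.53, 2.53], [-0.77, 2.02], [0.04, 2.7], [-1, 4.14], [0.28, 2.66], [-3.11, 3.11]. Speed limits (rad/s): [2.57, 2.57, 3.14, 3.14, 3.14, 3.14].

INTERFACE

Orientations are given as [roll, pitch, yaw] about the fixed x, y, z axes, in that order (R = Rz(yaw) Ry(pitch) Rx(roll)).
In Python, from plant import bot gives the robot as it stands.
- The arm moves only by the shell command python3 -m pendant 'ROWS' [OPENING]. ROWS is JSON, a list of rows, each an object with "linear": the shift along the world's x, y, z in mm, a list of three; "twist": the turn about the world's z in degrees. In form: [{"linear": [x, y, z], "twist": twist}, ...]. A call has 1 to 20 rows; each row is the pose to reach, as a shift and turn from the pose commanded when the call began; what a row does not reach only later rows make up. A row lasts 1/8 s, in which the tool goes at most 62.5 mm and 10.7 degrees, less where a joint would pass 70% of its speed; a pose out of reach is approached as far as the arm can. A call with a gripper value outside its range is refused whole. OPENING is the closure in counts, from 0 (fully open) to 255 (shut), set as the call begins (- or left out, the last holds). The fingers move at their own pace and stop on an object; the grip force is fixed at half the most. Time passes only in rows, so rows that repeat a pose let the fingers close. It gives the time, the measured TCP pose, the force and the opening at its end, in the units of the state.
- bot.get_obs(): the state, without advancing time (a new reading comes with each control period).
- bot.capture(name): name is "side" or "top"; returns a dict with "frame" (480x640x3 uint8, blue, green, red), "z_map" (480x640 float32, mm along the optical axis (not along the pixel's ray), 0 where there is no reading), "fx", "fy", "cx", "cy" (pixels), "rvec" (rotation vector, rad) and "tvec" (3), from world to camera coordinates, as OpenCV has them. Camera axes: x right, y down, z forward; pixel columns grow to the right and rows downward; lengths in mm; the calibration is good to about 2 mm. A picture is of the moment at which its call begins.
- bot.close_job(): hands the job in, once; it reports no verdict.
The state is a dict: "time": time; "joint_positions": joint angles; "dq": joint speeds; "tau": joint torques, N m; "tool_pos": TCP position; "tcp_rot": TCP orientation; "contact_force": force on the tool from outside, world axes, zero at the start; "moment": the same for the moment, N m; "grip_width": finger opening in mm.
Only numpy, scipy, OpenCV 4.12 (cv2) and the standard library are available. Lean on these libraries where they do the work, as an engineer would, in place of code of your own. Each camera call takes 0.05 s, during which the arm holds its last target. There are 200 camera calls.

TASK

Set out the pump repair kit on the row of black mats, each part centred on its place: the filter canister standing on the end mat next to the pump housing, the big bearing lying flat on the mat between the pump housing and the belt pulley, and the carton lying flat on the other end mat, next to the pulley. Then lay the small bearing flat on the middle of the carton's top. Leave the oil bottle standing where it is, and let go of everything.

Things in the scene. Friction and masses are not known exactly. Their poses are not given: they have to be found in the camera images.
- filter: Spin-on filter canister, loose, standing: white-painted plain cylinder 58 mm in diameter, 80 mm tall with a rounded shoulder in the top 14 mm and thin steel bands, no neck. 0.25 kg. Origin: centre of its underside; z up.
- big_bearing: The larger of two loose steel bearing rings, lying flat: 60 mm outside diameter, 30 mm bore, 20 mm high. 0.22 kg. Origin: centre of its underside; z up along its axis.
- small_bearing: The smaller of two loose steel bearing rings, lying flat: 38 mm outside diameter, 17 mm bore, 14 mm high. 0.07 kg. Origin: centre of its underside; z up along its axis.
- carton: Loose closed brown cardboard carton with a paper band, lying flat: 50 mm along its x, 80 mm along its y, 36 mm high; rigid, 0.16 kg, nearest the robot of the brown cartons. Origin: centre of its underside; z up.
- oil_bottle: Oil bottle, loose, standing among the kit parts: grey, 52 mm in diameter, 125 mm tall with a narrow neck and black cap. Not to be moved. Origin: centre of its underside; z up.
- pump_housing: Pump housing, a fixed bright aluminium casting in the row: round flange 72 mm in diameter, 12 mm high, with a 44 mm body and a 28 mm round neck on top, 55 mm tall in all, a stub pipe out of one side (along its -x, to 34 mm from the axis). It stands either between the left and middle mats or between the middle and right mats; the pulley stands in the other gap. Origin: centre of its underside.
- pulley: Belt pulley, a fixed dark steel wheel lying flat in the row: 72 mm in diameter, 30 mm high with a V groove round its rim and a bright 26 mm hub 8 mm high on top. Origin: centre of its underside.
- mat_left: Black rubber mat at the left end (largest y) of the row of three, fixed: 90 x 90 mm, 4 mm thick. The row runs roughly across in front of the robot: mat, casting, mat, casting, mat, about 125 mm from centre to centre. Origin: centre of its underside, on the bench; its top is 4 mm higher.
- mat_mid: Black rubber mat in the middle of the row, same size as mat_left, fixed. Origin: centre of its underside.
- mat_right: Black rubber mat at the right end (smallest y) of the row, same size as mat_left, fixed. Origin: centre of its underside.
Mind the look-alikes: they are no part of the job. What is shaped like the mat_left but turquoise or white is not meant.

How it is judged (in metres and radians):
At the end, for the whole second after the job is handed in: Filter on the end mat by the pump housing, big bearing on the middle mat, carton on the end mat by the pulley, small bearing on the carton: each resting there within 13 mm of centre, level within 0.1 rad, released, still; oil bottle upright, within 30 mm of its start (horizontal distance between big_bearing and mat_mid below 0.013 m and height (world z) of big_bearing between 0.002 and 0.008 m and ((horizontal distance between pump_housing and mat_left below 0.19 m and horizontal distance between filter and mat_left below 0.013 m and height (world z) of filter between 0.002 and 0.008 m and horizontal distance between carton and mat_right below 0.013 m and height (world z) of carton between 0.002 and 0.008 m) or (horizontal distance between pump_housing and mat_right below 0.19 m and horizontal distance between filter and mat_right below 0.013 m and height (world z) of filter between 0.002 and 0.008 m and horizontal distance between carton and mat_left below 0.013 m and height (world z) of carton between 0.002 and 0.008 m)) and horizontal distance between small_bearing and carton below 0.013 m and z of small_bearing in the frame of carton between 0.034 and 0.04 m and angle between each of filter, big_bearing, carton, small_bearing's own z axis and vertical below 0.1 rad and linear speed of each of filter, big_bearing, carton, small_bearing below 0.02 m/s and contact force between the fingers and filter below 0.05 N and contact force between the fingers and big_bearing below 0.05 N and contact force between the fingers and carton below 0.05 N and contact force between the fingers and small_bearing below 0.05 N and distance of oil_bottle from where it was at the start of the episode below 0.03 m and angle between oil_bottle's own z axis and vertical below 0.15 rad); the robot touches nothing.
It fails at once if the oil bottle is knocked over or pushed away (more than 30 mm, or tipped by more than 0.3 rad) (distance of oil_bottle from where it was at the start of the episode above 0.03 m or angle between oil_bottle's own z axis and vertical above 0.3 rad).
It also fails if it takes over 109 s, if anything falls off the work surface, if the arm or the gripper's body presses on something with over 40 N, if the wrist force passes 120 N, or if a joint passes its speed limit or range.

## Working session

There is one attempt and no reset: what is moved stays moved. The work goes in short steps, Python scripts to look and compute and a shell command to move; the robot and the scene stay as the last step left them, time stands still between calls to the robot, and variables do not carry over. Pictures are saved under pics/ and viewed, about 12 in all and at most 16, crops included, and the job is handed in when it is done.

```bash
mkdir -p pics; ls
cat > h.py <<'E'
import numpy as np, cv2
from plant import bot
def cap(n):
    c=bot.capture(n); np.savez(f'/tmp/{n}.npz',**c); return c
def world(c):
    "per-pixel world points from depth"
    z=c['z_map'].astype(float); v,u=np.mgrid[:480,:640]
    P=np.stack([(u-c['cx'])/c['fx']*z,(v-c['cy'])/c['fy']*z,z],-1)
    R=cv2.Rodrigues(np.array(c['rvec'],float))[0]
    W=(P-np.array(c['tvec'],float).ravel())@R
    W[z==0]=np.nan
    return W
E
python3 - <<'E'
from h import *
for n in('top','side'):
    c=cap(n); cv2.imwrite(f'pics/{n}0.png',c['frame'])
    R=cv2.Rodrigues(np.array(c['rvec'],float))[0]; print(n,-R.T@np.array(c['tvec']).ravel(),c['fx'])
print(bot.get_obs())
E
```

```text
pics
top [ 128.30365658   61.86614738 1525.18749489] 585.7374746376279
side [ 290.23255633 -708.17931544  993.65440171] 555.530348701186
{'time': 0.1, 'joint_positions': array([ 9.86002556e-01,  3.42665470e-01,  1.52488376e+00, -2.08834686e-05,
        1.27539018e+00, -1.46044932e-01]), 'dq': array([-6.68524728e-05, -2.33877784e-03, -3.18956520e-03,  7.91920184e-04,
        5.35605129e-04,  9.21380659e-04]), 'tau': array([ 8.89372368e-04, -4.32004023e+01, -2.44695729e+01,  7.18960888e-02,
        5.26851194e-02, -3.14996976e-05]), 'tool_pos': array([222.83906789, 474.98117982, 226.12117431]), 'tcp_rot': array([-3.14141642e+00,  1.33533311e-03,  1.13205370e+00]), 'contact_force': array([-0.00450635,  0.68870344, -0.38571421]), 'moment': array([-0.02665245, -0.03781146,  0.04803486]), 'grip_width': 92.22830867902704}
```

View pics/top0.png

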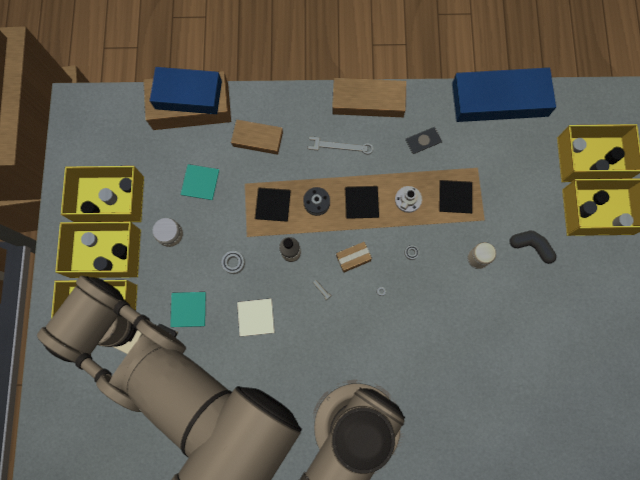

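View pics/side0.png

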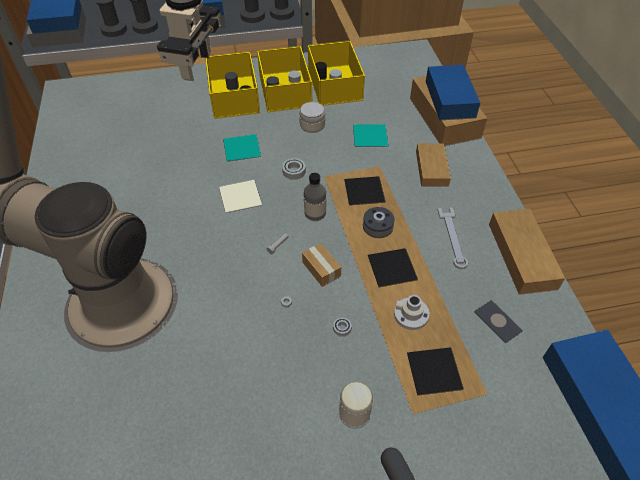

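The row in the top view is: left mat (273,204), pulley (317,201), middle mat (362,202), pump (408,199), right mat (456,197). So the filter goes on the right mat and the carton on the left. Candidates:
- **Filter:** the cylinder at (482,254) or the one at (167,231).
- **Carton:** the banded box at (354,257), or the box at (258,137), which is farther away and has no band.
- **Bearings:** big at (233,262), small at (412,253); the tiny ring at (381,291) is a nut or washer.

I'll measure them and view enlarged crops.

```bash
cat >> h.py <<'E'
def blob(c,W,u,v,r,zlo,zhi):
    "points in a window within a height band: min-area rect, circle, in world xy"
    m=np.zeros((480,640),bool); m[v-r:v+r+1,u-r:u+r+1]=1
    m&=(W[...,2]>zlo)&(W[...,2]<zhi)
    p=W[m][:,:2].astype(np.float32)
    if len(p)<5: return len(p)
    rc=cv2.minAreaRect(p); ci=cv2.minEnclosingCircle(p)
    return len(p),'z',np.round(np.median(W[m][:,2]),1),np.round(np.percentile(W[m][:,2],98),1),'rect',np.round(rc[0],1),np.round(rc[1],1),round(rc[2],1),'circ',np.round(ci[0],1),round(ci[1],1)
E
python3 - <<'E'
from h import *
c=dict(np.load('/tmp/top.npz')); s=dict(np.load('/tmp/side.npz')); W=world(c); S=world(s)
print('bench z',np.nanmedian(W[330:400,420:560,2]),np.nanmedian(S[300:400,180:260,2]), 'board',np.nanmedian(W[190:210,335:342,2]))
for n,u,v,r,a,b in [('cylA',482,254,20,60,150),('cylB',167,231,20,40,150),('bigb',233,262,16,12,40),('smallb',412,253,10,7,40),('nut',381,291,8,3,40),('carton',354,257,24,25,60),('bottle',289,248,17,20,90),('bottletop',289,246,14,95,150),('pulley',317,201,19,20,50),('pump',408,199,19,5,70)]:
    print(n,*blob(c,W,u,v,r,a,b))
for n,u,v,r,a,b in [('cylA',356,400,30,72,100),('cylB',312,117,20,40,150),('bigb',294,168,16,12,40),('smallb',343,326,14,9,40),('carton',322,264,26,28,60),('bottle',315,200,30,20,130)]:
    print('S',n,*blob(s,S,u,v,r,a,b))
# mats: dark mask, ray points from depth
for nm,C,X,(pts) in [('top',c,W,[(273,204),(362,202),(456,197)]),('side',s,S,[(365,191),(392,268),(435,371)])]:
    d=(C['frame'].max(2)<45).astype(np.uint8)
    l=cv2.connectedComponents(d)[1]
    for u,v in pts:
        m=(l==l[v,u]); p=X[m]; p=p[np.isfinite(p[:,0])]
        rc=cv2.minAreaRect(p[:,:2].astype(np.float32)); print(nm,'mat',m.sum(),np.round(rc[0],1),np.round(rc[1],1),round(rc[2],1),'mean',p.mean(0).round(1))
def crop(f,u,v,r,k): return cv2.resize(f[v-r:v+r,u-r:u+r],(k,k),interpolation=cv2.INTER_CUBIC)
t=c['frame']; g=s['frame']
im=np.vstack([np.hstack([crop(g,356,400,32,250),crop(g,312,117,32,250),crop(g,322,264,32,250)]),np.hstack([crop(g,294,168,32,250),crop(g,343,326,32,250),crop(g,315,195,32,250)])])
cv2.imwrite('pics/crop1.png',im)
E
```

```text
bench z 0.736051226330186 -0.37533701622643995 board 0.8780457716835195
cylA 420 z 77.0 85.4 rect [ 422.2 -328.7] [56.7 56. ] 42.8 circ [ 423.8 -328.6] 29.6
cylB 540 z 53.7 60.3 rect [496.6 489.1] [66.4 66.7] 3.8 circ [496.2 488.9] 35.0
bigb 316 z 19.7 26.7 rect [417.3 317.9] [58.2 58.4] 8.2 circ [416.9 318.5] 30.8
smallb 135 z 13.4 21.1 rect [ 441.1 -155. ] [38.3 42.3] 72.8 circ [ 438.8 -156.6] 23.3
nut 102 z 6.2 14.6 rect [337.8 -71. ] [42.2 42.4] 88.8 circ [335.9 -70.7] 28.3
carton 613 z 35.8 43.2 rect [426.4   0.9] [52. 81.] 23.0 circ [4.256e+02 4.000e-01] 45.7
bottle 248 z 78.5 89.7 rect [443.1 165.1] [51.  50.2] 87.3 circ [443.3 165.3] 26.3
bottletop 113 z 122.6 131.9 rect [441.7 164.6] [27.6 25.6] 62.8 circ [442.  164.7] 14.3
pulley 557 z 30.5 40.8 rect [581.   97.7] [71.1 70.9] 44.9 circ [581.6  98.4] 37.3
pump 656 z 15.1 58.1 rect [ 587.1 -151.1] [102.9 109.2] 87.7 circ [ 589.7 -155. ] 70.4
S cylA 689 z 77.8 82.3 rect [ 425.8 -331.3] [53.4 51.7] 31.0 circ [ 426.1 -331. ] 27.5
S cylB 400 z 53.9 58.4 rect [484.3 511.7] [ 67.5 124.9] 27.8 circ [478.2 508.1] 63.6
S bigb 293 z 18.9 23.6 rect [419.7 315.1] [60.5 58.9] 69.5 circ [419.5 316.4] 31.8
S smallb 214 z 13.7 18.1 rect [ 441.1 -154.4] [35.8 37.8] 31.9 circ [ 440.8 -154. ] 20.0
S carton 751 z 35.5 39.7 rect [4.283e+02 2.000e-01] [51.6 84.4] 21.8 circ [ 4.283e+02 -4.000e-01] 46.5
S bottle 806 z 74.8 125.6 rect [436.3 221.7] [ 50.4 174.3] 8.6 circ [426.2 220.4] 88.1
top mat 990 [577.3 214.7] [87.9 90.2] 84.9 mean [576.7 214.8   3.4]
top mat 989 [580.9 -26.1] [90.1 86.7] 1.8 mean [580.5 -26.1   3.7]
top mat 985 [ 593.1 -280.7] [87.6 90.2] 86.2 mean [ 592.9 -280.2    3.9]
side mat 886 [579.8 215.8] [91.4 87.9] 84.5 mean [579.3 214.7   3.8]
side mat 1262 [583.5 -24.7] [88.6 90.2] 0.7 mean [582.8 -26.3   3.7]
side mat 1906 [ 596.  -279.7] [89.3 88.6] 86.6 mean [ 595.6 -280.8    3.8]
```

View pics/crop1.png

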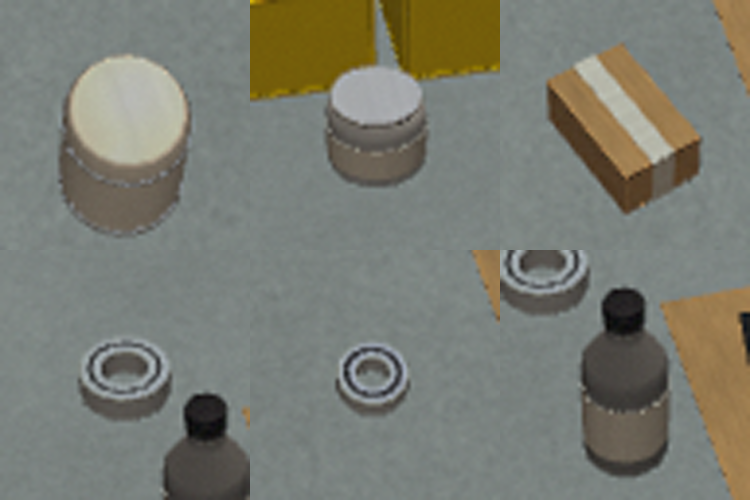

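From the crops and heights, the cylinder at (482,254) in the top view (77–80 mm high, 57 mm across, white) is the filter. The other is 54 mm high and 66 mm across, so it's a look-alike. The banded 52x81x36 box is the carton, and the two rings match the big and small bearings. The mats are at L(578,215), M(582,-26) and R(594,-280). Big bearing first.

```bash
python3 -m pendant '[{"linear":[40,-32,-10],"twist":-9},{"linear":[80,-64,-25],"twist":-18},{"linear":[120,-96,-40],"twist":-28},{"linear":[160,-130,-55],"twist":-38},{"linear":[185,-150,-75],"twist":-48},{"linear":[195,-159,-100],"twist":-57},{"linear":[195,-159,-110],"twist":-65},{"linear":[195,-159,-130],"twist":-65},{"linear":[195,-159,-160],"twist":-65},{"linear":[195,-159,-190],"twist":-65},{"linear":[195,-159,-210],"twist":-65},{"linear":[195,-159,-220],"twist":-65},{"linear":[195,-159,-222],"twist":-65},{"linear":[195,-159,-222],"twist":-65},{"linear":[195,-159,-222],"twist":-65}]' 0
```

```text
time: 1.98
tool_pos: [418.5, 316.5, 5.5]
tcp_rot: [-3.141, -0.001, -0.002]
contact_force: [-0.2, -0.1, 0.2]
grip_width: 91.7
```

```bash
python3 -m pendant '[{"linear":[0,0,0],"twist":0},{"linear":[0,0,0],"twist":0},{"linear":[0,0,0],"twist":0},{"linear":[0,0,0],"twist":0},{"linear":[0,0,0],"twist":0},{"linear":[0,0,0],"twist":0},{"linear":[0,0,0],"twist":0},{"linear":[0,0,0],"twist":0},{"linear":[0,0,10],"twist":0},{"linear":[0,0,40],"twist":0},{"linear":[0,0,80],"twist":0},{"linear":[0,0,130],"twist":0},{"linear":[0,0,180],"twist":0},{"linear":[0,0,180],"twist":0}]' 255
```

```text
time: 3.72
tool_pos: [419.5, 317.3, 189.0]
tcp_rot: [-3.138, -0.007, -0.002]
contact_force: [0.2, -0.6, -2.7]
grip_width: 57.8
```

Run:
```python
from h import *
c=cap('side'); o=bot.get_obs(); p=o['tool_pos']; print(p,o['grip_width'])
uv=cv2.projectPoints(p.reshape(1,3),np.array(c['rvec']),np.array(c['tvec']),np.array([[c['fx'],0,c['cx']],[0,c['fy'],c['cy']],[0,0,1.]]),None)[0].ravel().astype(int); print(uv)
u,v=uv; cv2.imwrite('pics/hold1.png',cv2.resize(c['frame'][v-50:v+40,u-50:u+50],None,fx=5,fy=5))
```

```text
[418.168031   316.55571074 186.33420137] 58.29490262442053
[289 113]
```

View pics/hold1.png

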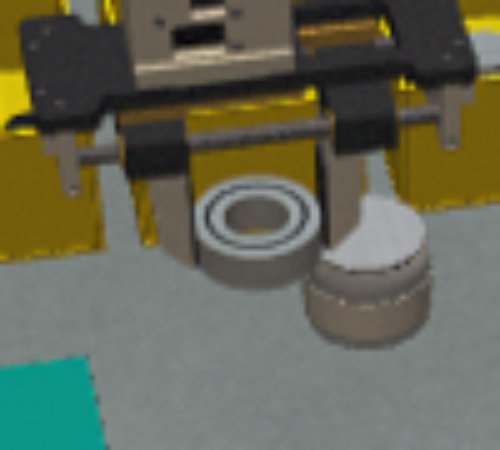

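The crop shows the bearing held level between the fingers, at crop (258,232). I'll measure its offset from the TCP.

Run:
```python
from h import *
s=dict(np.load('/tmp/side.npz')); S=world(s)
for lo,hi in((192,206),):
    m=np.zeros((480,640),bool); m[95:125,278:304]=1
    m&=(S[...,2]>lo)&(S[...,2]<hi)
    l=S[m]; print(len(l),l.min(0).round(1),l.max(0).round(1),np.median(l,0).round(1))
    e=cv2.fitEllipse(cv2.convexHull(l[:,:2].astype(np.float32))); print(e)
```

```text
377 [389.9 286.  192. ] [448.8 348.4 206. ] [419.4 310.  202.3]
((419.4486083984375, 317.4047546386719), (59.00643539428711, 64.8904037475586), 166.9390106201172)
```

```bash
python3 -m pendant '[{"linear":[12,-25,0],"twist":0},{"linear":[35,-73,0],"twist":0},{"linear":[60,-125,0],"twist":0},{"linear":[85,-177,0],"twist":0},{"linear":[110,-230,0],"twist":0},{"linear":[135,-282,0],"twist":0},{"linear":[155,-325,0],"twist":0},{"linear":[163,-342,-20],"twist":0},{"linear":[163,-342,-60],"twist":0},{"linear":[163,-342,-100],"twist":0},{"linear":[163,-342,-140],"twist":0},{"linear":[163,-342,-160],"twist":0},{"linear":[163,-342,-170],"twist":0},{"linear":[163,-342,-174],"twist":0},{"linear":[163,-342,-174],"twist":0},{"linear":[163,-342,-175],"twist":0},{"linear":[163,-342,-175],"twist":0}]'
```

```text
time: 5.9
tool_pos: [581.4, -25.8, 10.4]
tcp_rot: [3.141, -0.001, -0.002]
contact_force: [0.4, -0.5, -1.9]
grip_width: 57.9
```

```bash
python3 -m pendant '[{"linear":[0,0,-0.8],"twist":0},{"linear":[0,0,-0.8],"twist":0}]' && python3 -m pendant '[{"linear":[0,0,0],"twist":0},{"linear":[0,0,0],"twist":0},{"linear":[0,0,0],"twist":0},{"linear":[0,0,0],"twist":0},{"linear":[0,0,0],"twist":0},{"linear":[0,0,0],"twist":0},{"linear":[0,0,15],"twist":0},{"linear":[0,0,50],"twist":0},{"linear":[0,0,100],"twist":0},{"linear":[0,0,150],"twist":0},{"linear":[0,0,180],"twist":0},{"linear":[0,0,180],"twist":0}]' 0
```

```text
time: 6.15
tool_pos: [581.1, -25.7, 9.1]
tcp_rot: [3.142, -0.0, -0.002]
contact_force: [-0.9, -0.9, -2.5]
grip_width: 58.2
time: 7.65
tool_pos: [582.4, -25.9, 192.8]
tcp_rot: [3.14, -0.007, -0.002]
contact_force: [0.6, -0.6, -0.6]
grip_width: 92.0
```

```bash
python3 -m pendant '[{"linear":[-12,-22,0],"twist":0},{"linear":[-35,-68,0],"twist":0},{"linear":[-60,-117,0],"twist":0},{"linear":[-85,-165,0],"twist":0},{"linear":[-110,-214,0],"twist":0},{"linear":[-135,-263,0],"twist":0},{"linear":[-150,-293,0],"twist":0},{"linear":[-156,-304,-10],"twist":0},{"linear":[-156,-304,-40],"twist":0},{"linear":[-156,-304,-80],"twist":0},{"linear":[-156,-304,-120],"twist":0},{"linear":[-156,-304,-150],"twist":0},{"linear":[-156,-304,-164],"twist":0},{"linear":[-156,-304,-164],"twist":0},{"linear":[-156,-304,-164],"twist":0}]' && python3 -m pendant '[{"linear":[0,0,0],"twist":0},{"linear":[0,0,0],"twist":0},{"linear":[0,0,0],"twist":0},{"linear":[0,0,0],"twist":0},{"linear":[0,0,0],"twist":0},{"linear":[0,0,0],"twist":0},{"linear":[0,0,0],"twist":0},{"linear":[0,0,0],"twist":0}]' 255
python3 - <<'E'
from h import *
c=cap('side'); W=world(c); t=cap('top')
u,v=392,260
m=np.zeros((480,640),bool); m[240:300,370:425]=1
m&=(W[...,2]>20)&(W[...,2]<32)
print('bigb',cv2.fitEllipse(cv2.convexHull(W[m][:,:2].astype(np.float32))),np.median(W[m][:,2]))
cv2.imwrite('pics/f1.png',np.hstack([cv2.resize(c['frame'][340:440,306:406],(400,400)),cv2.resize(c['frame'][220:320,340:440],(400,400))]))
E
```

```text
time: 9.52
tool_pos: [425.7, -330.0, 25.9]
tcp_rot: [3.14, -0.001, -0.002]
contact_force: [-0.4, -0.2, 0.5]
grip_width: 91.8
time: 10.52
tool_pos: [425.4, -329.9, 25.2]
tcp_rot: [3.141, -0.001, -0.003]
contact_force: [2.4, 0.0, 4.6]
grip_width: 57.4
bigb ((581.3084716796875, -25.511035919189453), (57.904869079589844, 62.05632781982422), 179.00167846679688) 23.492722708861315
```

View pics/f1.png

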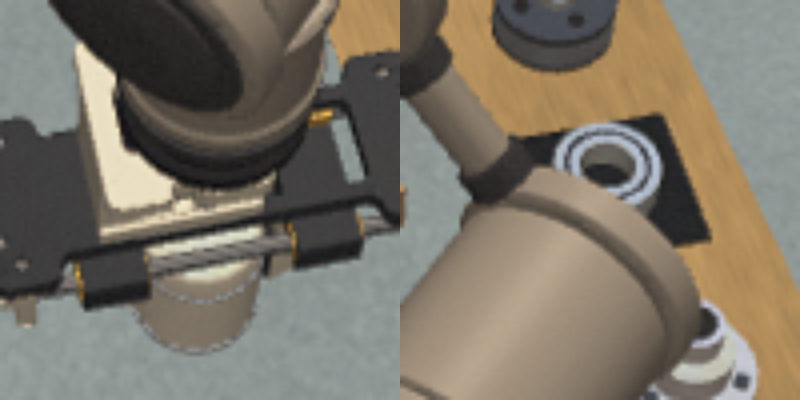

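The big bearing sits on the middle mat at (581.3,-25.5), and the filter is gripped. Next I place the filter.

```bash
python3 -m pendant '[{"linear":[0,0,8],"twist":0},{"linear":[0,0,35],"twist":0},{"linear":[0,0,70],"twist":0},{"linear":[15,5,95],"twist":0},{"linear":[45,13,100],"twist":0},{"linear":[80,24,100],"twist":0},{"linear":[115,34,100],"twist":0},{"linear":[145,43,100],"twist":0},{"linear":[163,48,100],"twist":0},{"linear":[169,49.5,95],"twist":0},{"linear":[169,49.5,70],"twist":0},{"linear":[169,49.5,40],"twist":0},{"linear":[169,49.5,20],"twist":0},{"linear":[169,49.5,9],"twist":0},{"linear":[169,49.5,5],"twist":0},{"linear":[169,49.5,4.5],"twist":0},{"linear":[169,49.5,4.3],"twist":0},{"linear":[169,49.5,4.3],"twist":0}]' && python3 -m pendant '[{"linear":[0,0,0],"twist":0},{"linear":[0,0,0],"twist":0},{"linear":[0,0,0],"twist":0},{"linear":[0,0,0],"twist":0},{"linear":[0,0,0],"twist":0},{"linear":[0,0,0],"twist":0},{"linear":[0,0,0],"twist":0},{"linear":[0,0,15],"twist":0},{"linear":[0,0,50],"twist":0},{"linear":[0,0,100],"twist":0},{"linear":[0,0,150],"twist":0},{"linear":[0,0,160],"twist":0},{"linear":[0,0,160],"twist":0}]' 0
```

```text
time: 12.88
tool_pos: [594.3, -280.4, 29.9]
tcp_rot: [3.141, -0.001, -0.002]
contact_force: [-0.0, -0.8, -2.8]
grip_width: 57.8
time: 14.5
tool_pos: [594.2, -280.3, 190.4]
tcp_rot: [3.141, -0.002, -0.002]
contact_force: [0.2, -0.4, -0.4]
grip_width: 91.7
```

```bash
python3 -m pendant '[{"linear":[-12,22,0],"twist":3},{"linear":[-37,63,0],"twist":6},{"linear":[-63,106,0],"twist":10},{"linear":[-89,150,0],"twist":14},{"linear":[-115,194,0],"twist":18},{"linear":[-140,236,0],"twist":22},{"linear":[-160,270,0],"twist":22.4},{"linear":[-167,281,-10],"twist":22.4},{"linear":[-167,281,-40],"twist":22.4},{"linear":[-167,281,-80],"twist":22.4},{"linear":[-167,281,-120],"twist":22.4},{"linear":[-167,281,-155],"twist":22.4},{"linear":[-167,281,-175],"twist":22.4},{"linear":[-167,281,-181],"twist":22.4},{"linear":[-167,281,-181],"twist":22.4},{"linear":[-167,281,-181],"twist":22.4}]' && python3 -m pendant '[{"linear":[0,0,0],"twist":0},{"linear":[0,0,0],"twist":0},{"linear":[0,0,0],"twist":0},{"linear":[0,0,0],"twist":0},{"linear":[0,0,0],"twist":0},{"linear":[0,0,0],"twist":0},{"linear":[0,0,0],"twist":0},{"linear":[0,0,0],"twist":0}]' 255
python3 - <<'E'
from h import *
c=cap('side'); W=world(c)
m=np.zeros((480,640),bool); m[300:400,400:470]=1
m&=(W[...,2]>74)&(W[...,2]<90)
print('filter',m.sum(),cv2.fitEllipse(cv2.convexHull(W[m][:,:2].astype(np.float32))),np.median(W[m][:,2]))
cv2.imwrite('pics/c1.png',np.hstack([cv2.resize(c['frame'][210:310,270:370],(400,400)),cv2.resize(c['frame'][300:420,375:495],(400,400))]))
E
```

```text
time: 16.5
tool_pos: [427.6, 0.6, 8.8]
tcp_rot: [3.141, -0.001, 0.388]
contact_force: [0.1, 0.0, -0.3]
grip_width: 91.7
time: 17.5
tool_pos: [427.2, 0.8, 8.3]
tcp_rot: [3.141, -0.0, 0.389]
contact_force: [1.2, 0.9, 2.6]
grip_width: 49.9
filter 643 ((593.1830444335938, -282.1924133300781), (54.11539077758789, 55.550479888916016), 169.78604125976562) 81.57465447405892
```

View pics/c1.png

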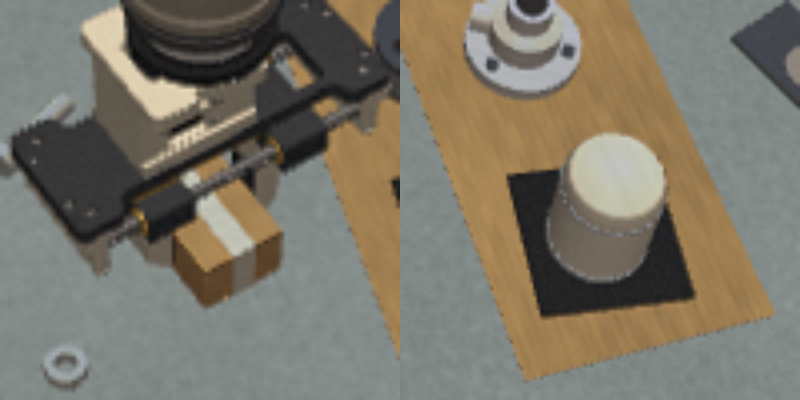

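The filter stands on the right mat and the carton is gripped. For the carton I'll use a yaw of about -20° so the gripper body stays clear of the oil bottle.

```bash
python3 -m pendant '[{"linear":[0,0,8],"twist":0},{"linear":[0,0,40],"twist":0},{"linear":[5,0,85],"twist":0},{"linear":[30,5,130],"twist":-7},{"linear":[60,25,165],"twist":-14},{"linear":[90,60,180],"twist":-21},{"linear":[115,100,180],"twist":-28},{"linear":[135,145,180],"twist":-35},{"linear":[147,185,180],"twist":-42},{"linear":[151,210,175],"twist":-42},{"linear":[151,214,145],"twist":-42},{"linear":[151,214,105],"twist":-42},{"linear":[151,214,65],"twist":-42},{"linear":[151,214,35],"twist":-42},{"linear":[151,214,15],"twist":-42},{"linear":[151,214,7],"twist":-42},{"linear":[151,214,4.6],"twist":-42},{"linear":[151,214,4.3],"twist":-42},{"linear":[151,214,4.3],"twist":-42}]' && python3 -m pendant '[{"linear":[0,0,0],"twist":0},{"linear":[0,0,0],"twist":0},{"linear":[0,0,0],"twist":0},{"linear":[0,0,0],"twist":0},{"linear":[0,0,0],"twist":0},{"linear":[0,0,0],"twist":0},{"linear":[0,0,0],"twist":0},{"linear":[0,0,15],"twist":0},{"linear":[0,0,50],"twist":0},{"linear":[0,0,100],"twist":0},{"linear":[0,0,150],"twist":0},{"linear":[0,0,180],"twist":0},{"linear":[0,0,180],"twist":0}]' 0
```

```text
time: 19.92
tool_pos: [578.5, 214.9, 13.4]
tcp_rot: [-3.141, -0.001, -0.345]
contact_force: [-0.4, -0.2, -1.2]
grip_width: 49.9
time: 21.55
tool_pos: [579.4, 215.2, 196.6]
tcp_rot: [-3.138, -0.006, -0.344]
contact_force: [-0.1, 0.2, -0.2]
grip_width: 91.9
```

```bash
python3 -m pendant '[{"linear":[-9,-24,0],"twist":0},{"linear":[-27,-73,0],"twist":0},{"linear":[-46,-124,0],"twist":0},{"linear":[-65,-175,0],"twist":0},{"linear":[-84,-226,0],"twist":0},{"linear":[-103,-278,0],"twist":0},{"linear":[-121,-326,0],"twist":0},{"linear":[-133,-358,0],"twist":0},{"linear":[-137,-369,-15],"twist":0},{"linear":[-137,-369,-50],"twist":0},{"linear":[-137,-369,-90],"twist":0},{"linear":[-137,-369,-130],"twist":0},{"linear":[-137,-369,-165],"twist":0},{"linear":[-137,-369,-182],"twist":0},{"linear":[-137,-369,-188],"twist":0},{"linear":[-137,-369,-188.5],"twist":0},{"linear":[-137,-369,-188.5],"twist":0},{"linear":[-137,-369,-188.5],"twist":0}]' && python3 -m pendant '[{"linear":[0,0,0],"twist":0},{"linear":[0,0,0],"twist":0},{"linear":[0,0,0],"twist":0},{"linear":[0,0,0],"twist":0},{"linear":[0,0,0],"twist":0},{"linear":[0,0,0],"twist":0},{"linear":[0,0,0],"twist":0},{"linear":[0,0,0],"twist":0},{"linear":[0,0,0],"twist":0},{"linear":[0,0,10],"twist":0},{"linear":[0,0,40],"twist":0},{"linear":[0,0,80],"twist":0},{"linear":[0,0,130],"twist":0},{"linear":[0,0,160],"twist":0},{"linear":[0,0,160],"twist":0},{"linear":[0,0,160],"twist":0}]' 255
python3 - <<'E'
from h import *
print(bot.get_obs()['tool_pos'])
for n,(u,v) in dict(side=(365,185),top=(273,204)).items():
    c=cap(n); W=world(c)
    m=np.zeros((480,640),bool); m[v-28:v+28,u-30:u+30]=1
    m&=(W[...,2]>35)&(W[...,2]<47)
    l=cv2.connectedComponents(m.astype(np.uint8))[1]; m=l==l[v,u]
    print(n,'carton',m.sum(),cv2.minAreaRect(W[m][:,:2].astype(np.float32)),np.median(W[m][:,2]))
c=np.load('/tmp/side.npz')
p=bot.get_obs()['tool_pos']
uv=cv2.projectPoints(p.reshape(1,3),c['rvec'],c['tvec'],np.array([[c['fx'],0,c['cx']],[0,c['fy'],c['cy']],[0,0,1.]]),None)[0].ravel().astype(int); print(uv)
u,v=uv; f=c['frame']
S=world(dict(c)); m=np.zeros((480,640),bool); m[v-25:v+20,u-15:u+15]=1; m&=(S[...,2]>p[2]+3)&(S[...,2]<p[2]+20)
q=S[m]; print('held',m.sum(),q.min(0),q.max(0),np.median(q,0)) if m.any() else 0
cv2.imwrite('pics/s1.png',np.hstack([cv2.resize(f[v-45:v+45,u-45:u+45],(400,400)),cv2.resize(f[130:260,290:420],(400,400))]))
E
```

```text
time: 23.8
tool_pos: [441.5, -154.4, 4.7]
tcp_rot: [3.141, -0.002, -0.344]
contact_force: [-0.2, -0.2, 0.1]
grip_width: 91.9
time: 25.8
tool_pos: [440.4, -153.9, 163.5]
tcp_rot: [-3.141, 0.001, -0.345]
contact_force: [-0.4, -0.4, -0.9]
grip_width: 36.1
[ 440.40019265 -153.87170473  163.45298845]
side carton 307194 ((1123.140380859375, 1235.3436279296875), (2924.071533203125, 2127.57861328125), 44.956581115722656) nan
top carton 517 ((575.28564453125, 214.18453979492188), (81.1825180053711, 51.60568618774414), 69.92776489257812) 40.26741071008036
[343 283]
held 326 [ 411.13297612 -173.88686812  165.92321523] [ 460.61258535 -134.49608323  182.80643467] [ 439.08438246 -156.539518    172.87269772]
```

View pics/s1.png

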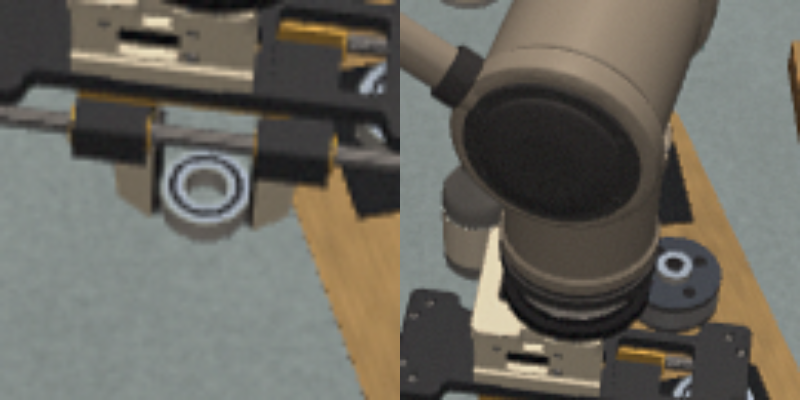

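The bearing is held level and the carton is at about (576.5,214.3). Now I place the bearing on it.

```bash
python3 -m pendant '[{"linear":[9,24,5],"twist":0},{"linear":[27,73,15],"twist":0},{"linear":[46,124,20],"twist":0},{"linear":[65,175,20],"twist":0},{"linear":[84,226,20],"twist":0},{"linear":[103,278,20],"twist":0},{"linear":[121,326,20],"twist":0},{"linear":[132,358,15],"twist":0},{"linear":[136,368.6,0],"twist":0},{"linear":[136,368.6,-30],"twist":0},{"linear":[136,368.6,-65],"twist":0},{"linear":[136,368.6,-95],"twist":0},{"linear":[136,368.6,-111],"twist":0},{"linear":[136,368.6,-117],"twist":0},{"linear":[136,368.6,-119],"twist":0},{"linear":[136,368.6,-119.5],"twist":0},{"linear":[136,368.6,-119.5],"twist":0},{"linear":[136,368.6,-119.5],"twist":0}]' && python3 -m pendant '[{"linear":[0,0,0],"twist":0},{"linear":[0,0,0],"twist":0},{"linear":[0,0,0],"twist":0},{"linear":[0,0,0],"twist":0},{"linear":[0,0,0],"twist":0},{"linear":[0,0,0],"twist":0},{"linear":[0,0,0],"twist":0},{"linear":[0,0,15],"twist":0},{"linear":[0,0,50],"twist":0},{"linear":[0,0,100],"twist":0},{"linear":[-20,60,140],"twist":0},{"linear":[-60,120,150],"twist":0},{"linear":[-110,170,150],"twist":0},{"linear":[-160,210,150],"twist":0},{"linear":[-160,210,150],"twist":0},{"linear":[-160,210,150],"twist":0}]' 0
python3 - <<'E'
from h import *
fs=[]
for n,(u,v),(fu,fv),(cu,cv_) in [('side',(365,185),(435,360),(370,260)),('top',(273,204),(456,197),(340,215))]:
    c=cap(n); W=world(c); f=c['frame']
    def fit(u,v,a,b,r=30):
        m=np.zeros((480,640),bool); m[v-r:v+r,u-r:u+r]=1; m&=(W[...,2]>a)&(W[...,2]<b)
        rc=cv2.minAreaRect(W[m][:,:2].astype(np.float32)); return m.sum(),np.round(rc[0],1),np.round(rc[1],1),round(rc[2],1),np.median(W[m][:,2]).round(1)
    print(n,'small',fit(u,v,48,62,20),'carton',fit(u,v,36,46,22),'filter',fit(fu,fv,72,95))
    print('bigb',fit(392 if n=='side' else 362,262 if n=='side' else 202,18,32,22),'bottle',fit(315 if n=='side' else 289,188 if n=='side' else 246,100,140,16))
    fs.append(cv2.resize(f[150:420,270:500] if n=='side' else f[150:290,220:500],(400,470) if n=='side' else (400,200)))
fs[1]=cv2.copyMakeBorder(fs[1],0,270,0,0,cv2.BORDER_CONSTANT)
cv2.imwrite('pics/end.png',np.hstack(fs))
E
```

```text
time: 28.15
tool_pos: [577.3, 214.5, 45.1]
tcp_rot: [-3.141, -0.001, -0.344]
contact_force: [0.3, 0.4, -0.6]
grip_width: 36.1
time: 30.15
tool_pos: [415.4, 426.0, 195.9]
tcp_rot: [-3.14, -0.001, -0.341]
contact_force: [0.5, 0.0, 0.8]
grip_width: 91.7
side small (np.int64(136), array([576.5, 213.3]), array([39.6, 36.2]), 48.6, np.float64(53.3)) carton (np.int64(351), array([577.8, 212.7]), array([86.7, 49.6]), 70.4, np.float64(39.9)) filter (np.int64(675), array([ 592.8, -282.8]), array([54.5, 53.8]), 3.3, np.float64(81.2))
bigb (np.int64(396), array([580.5, -25.1]), array([59.5, 59.1]), 84.8, np.float64(23.4)) bottle (np.int64(142), array([445.2, 163.6]), array([25.3, 22.4]), 79.0, np.float64(121.4))
top small (np.int64(124), array([578.3, 221.1]), array([49.4, 36.8]), 57.6, np.float64(54.2)) carton (np.int64(359), array([575.4, 213.6]), array([81.4, 51.3]), 70.1, np.float64(40.0)) filter (np.int64(352), array([ 590.5, -278.8]), array([55.8, 53.5]), 24.1, np.float64(80.8))
bigb (np.int64(274), array([578. , -23.7]), array([57.5, 59.3]), 67.5, np.float64(23.6)) bottle (np.int64(95), array([442.5, 164.5]), array([25.5, 24.3]), 79.9, np.float64(123.4))
```

View pics/end.png

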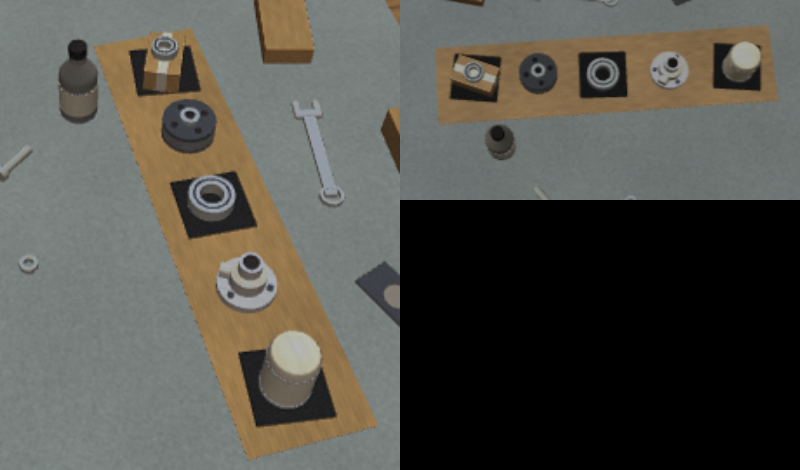

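All four parts are in place, and the side and top fits put each within about 4 mm of its place. The bottle hasn't moved. Handing in.

```bash
python3 -c "
from plant import bot
print(bot.close_job())"
```

```text
the job is handed in; nothing more can be done
None
```

The pump repair kit is set out and handed in at about 30 s of the 109 s allowed. No verdict is reported on hand-in.

- **Placing:** the filter stands on the right mat (by the pump housing), the big bearing lies on the middle mat, and the carton lies on the left mat (by the pulley). The small bearing is on the carton. The gripper is open and clear of everything.
- **Last checks:** the side and top views put the filter, big bearing and carton about 2–4 mm from their mat centres, at the heights expected. In the side view the small bearing is about 1.5 mm from the carton's centre. The oil bottle is upright and within about 3 mm of where it started, which is within measuring error.
- **One disagreement:** the top-view fit of the small bearing came out 8 mm off in y and 49 mm long. The ring is only 38 mm across, so I took it that stray edge pixels had stretched the fit. I relied instead on the side view, the release position and the picture, which agree that it is centred.

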